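# Clamp the drive on the bench fixture

## Robot

A 6-joint arm with a two-finger parallel gripper is mounted at the origin on a cart in front of the work surface, level with it; the furniture and walls round the work are solid. World frame = base frame: x ahead of the robot, y to its left, z up, the work surface at z = 0. Lengths are in mm, angles in rad, forces in N, time in s.
With the tool pointing down it reaches from about 425 to 1125 mm from the base axis. Payload 14.9 kg.
Tool frame: the origin (TCP) lies midway between the tips of the shut fingers; the grasp point (between the pads) lies 19 mm behind it; z points along the fingers, y is the line along which they close (so a half turn about z gives the same grasp; the last joint's range is limited). The gripper opens to 91 mm and grips with 3 to 60 N. Pads are 32 mm wide; open, the fingers measure 118 mm over their backs; the gripper's body (76 mm by 178 mm) begins 60 mm behind the grasp point.
Start: joints at [1.289, 0.379, 1.734, -0, 1.028, -0.033], TCP at [172.375, 678.458, 213.932] pointing down, gripper open.
Joint ranges: [-2.77, 2.77], [-0.74, 2.19], [0, 2.66], [-1.06, 4.2], [0.31, 2.87], [-3.08, 3.08]. Speed limits (rad/s): [1.89, 1.89, 2.39, 3.14, 3.14, 3.14].

## Interface

Orientations are given as a unit quaternion [x, y, z, w].
In Python, from station import state, get_image, job_done, spot_in, tip_of gives the robot as it stands. The module is installed in compiled form; this text tells all that it offers.
- The arm moves only by the tool send_rows, never from a script. Its arguments are lists of equal length, an entry for each row: "grip": the closure, from -1 (fully open) to 1 (shut), so that 0 is half open; "translation": the shift along the tool's x, y, z in mm, a list of three; "dr": the turn, a rotation vector about the tool's x, y, z in rad, a list of three. A call has 1 to 20 rows; each row is the pose to reach, as a shift and turn from the pose commanded when the call began, along the tool's axes at that moment; what a row does not reach only later rows make up. A row lasts 1/12 s, in which the tool goes at most 41.7 mm and 7.16 degrees, less where a joint would pass 70% of its speed; a pose out of reach is approached as far as the arm can. A call with a gripper value outside its range is refused whole. The fingers move at their own pace and stop on an object; "newtons" is the grip in N (left out, the last holds). Time passes only in rows, so rows that repeat a pose let the fingers close. It gives the time, the measured TCP pose, the force, the opening and the grip force at its end, in the units of the state.
- state(): the state, without advancing time (a new reading comes with each control period).
- get_image(name): name is "scene" or "top" or "wrist"; returns a dict with "pixels" (480x640x3 uint8, red, green, blue), "K" (3x3 intrinsics, pixels), "extrinsics" (4x4, takes a point from world to camera coordinates); the wrist camera has in their place "T_tool_cam" (4x4, takes a point from camera to tool coordinates, whose origin is the TCP and whose axes are the flange's). Camera axes: x right, y up, looking along -z (the intrinsics and any distortion apply to the point x, -y, -z); pixel columns grow to the right and rows downward; lengths in mm; the calibration is good to about 2 mm. The wrist camera is an equidistant fisheye: a pixel r from the principal point sees the ray r / f radians off the axis. A picture is of the moment at which its call begins: read the wrist's pose just before it. There is no depth.
- job_done(): hands the job in; it is judged then, once.
Trained networks look in the newest picture that a camera, given by its name, has taken for a name from the list of things; names that differ only in an ending like _2 or _b are one class to them, and where a whole thing is asked for, a point or a joint stands for the part that bears it (a point fixed in the world has none). Each returns a list of dicts, best first, with "confidence" (0 to 1); they miss things now and then, are a little off and sometimes report something else, mostly with a low value. They report only what shows in the picture. A call takes as long as a camera call.
- spot_in(camera, query): "rect" ([left, top, right, bottom] in pixels, round what is visible of it).
- tip_of(camera, query): "centre" ([column, row] in pixels: a listed point, or the origin of a listed thing).
The state is a dict: "time_s": time; "joint_pos": joint angles; "qvel": joint speeds; "tau": joint torques, N m; "tool_pos": TCP position; "ee_rot": TCP orientation; "contact_force": force on the tool from outside, world axes, zero at the start; "wrist_torque": the same for the moment, N m; "gripper_width": opening from 0.0 (shut) to 1.0 (fully open); "grip_force": force on a finger pad.
Only numpy, scipy, OpenCV 4.12 (cv2) and the standard library are available. Lean on these libraries where they do the work, as an engineer would, in place of code of your own. Each camera call takes 0.05 s, during which the arm holds its last target. There are 200 camera calls.

## Task

A small hard drive lies on one of the two bench hold-down clamps, ready for its cover to be unscrewed. Turn that clamp's T-handle clockwise until the shoe meets the drive and the resistance rises, then about 25 degrees further so that the drive is firmly held, no tighter, and let go. Leave the empty clamp and the drive's place as they are.

Things in the scene. Friction and masses are not known exactly. Their poses are not given: they have to be found in the camera images.
- clamp_grip (a point): T-handle of the clamp with the drive: centre of its flat-sided steel bar, on the upright screw axis, 116 mm above the bench. Bar: 88 mm along own y, 16 wide along x, 18 high; z up. It turns without rising, drag 0.18 N m, stays where left; clockwise from above tightens, at the start 0.25-0.8 rad short of first touch. Below: 15 mm stem, then the grey arm, its top 38 mm under the point, to one side
- clamp_shoe: round black rubber shoe, 30 mm across, under that clamp's arm; origin: centre of its flat underside. Each radian of the handle lowers it 9 mm until it meets the drive; from then on it stays there and a spring adds 27 N of clamping force, and 0.24 N m of turning moment, per radian. 0.44 rad (25 degrees) past first touch, 12 N, is right; the end stop, 1 rad past, is too tight
- drive: thin silver hard drive, 100x70x11 mm, 0.12 kg, lying flat and loose on that clamp's steel base plate (170x110 mm, 10 mm thick) between low guide strips, under the shoe. Origin: centre of its underside, so its top is 11 mm above; x along its length
- spare_bar_end (a point): the other clamp, of the same make but empty, to be left alone: a point on the bar of its T-handle, 38 mm from the screw's axis, 116 mm above the bench. One clamp stands left and one right of an open laptop whose screen (x 0.54 to 0.64 m, y -0.26 to 0.10 m) is 0.25 m high, with a hutch behind it from x = 0.62: cross in front, at x under 0.42 m and z over 0.2 m

How it is judged:
By the outcome, as a careful person would: the job done as asked, in the order asked, and still so for the second after the job is handed in, with the robot touching nothing.
It also fails if it takes over 42 s, if anything falls off the work surface, if the arm or the gripper's body presses on something with over 40 N, if the wrist force passes 120 N, or if a joint passes its speed limit or range.

## Working session

There is one attempt and no reset: what is moved stays moved. The work goes in short steps, Python scripts to look and compute and a tool call to move; the robot and the scene stay as the last step left them, time stands still between calls to the robot, and variables do not carry over. Pictures are saved under pics/ and viewed, at most 10 in all, crops included, and the job is handed in when it is done.

Besides the shell and the picture viewer there is one more tool, called as name(argument=value, ...) on one line, values as JSON. send_rows: Moves the arm, as the interface text tells. Its arguments: {"type":"object","properties":{"grip":{"type":"array"},"translation":{"type":"array"},"dr":{"type":"array"},"newtons":{"type":"number"}},"required":["grip","translation","dr"]}

```bash
mkdir -p pics; cat > h.py <<'E'
import numpy as np, cv2
from scipy.spatial.transform import Rotation as R
from station import state, get_image, job_done, spot_in, tip_of
def ray(im,px,st=None):
    K=np.array(im["K"]); x=(px[0]-K[0,2])/K[0,0]; y=(px[1]-K[1,2])/K[1,1]
    if "extrinsics" in im:
        E=np.array(im["extrinsics"]); d=np.array([x,-y,-1.]); Rc=E[:3,:3].T
        return -Rc@E[:3,3], Rc@d
    r=np.hypot(x,y); s=np.sin(r)/max(r,1e-9)
    d=np.array([x*s,-y*s,-np.cos(r)]); T=np.array(im["T_tool_cam"]); Rt=R.from_quat(st["ee_rot"]).as_matrix()
    return np.array(st["tool_pos"])+Rt@T[:3,3], Rt@T[:3,:3]@d
def atz(o,d,z): return o+d*(z-o[2])/d[2]
def save(im,n): cv2.imwrite("pics/"+n,im["pixels"][:,:,::-1])
E
python3 - <<'E'
from h import *
s=state(); print(s)
for c in("scene","top","wrist"):
    st=state(); im=get_image(c); save(im,c+"0.png"); 
    if c!="wrist": print(c, ray(im,(320,240)))
    for q,z in(("clamp_grip",116),("clamp_shoe",21),("drive",10),("spare_bar_end",116)):
        for t in tip_of(c,q)[:3]: print(c,q,np.round(t["centre"]),round(t["confidence"],2),np.round(atz(*ray(im,t["centre"],st),z)))
        if q in("clamp_grip","drive"): print([(np.round(t["rect"]),round(t["confidence"],2)) for t in spot_in(c,q)[:3]])
E
```

```text
{'time_s': 0.0, 'joint_pos': array([ 1.28873205e+00,  3.79379312e-01,  1.73478240e+00,  3.69279021e-05,
        1.02847946e+00, -3.32797106e-02]), 'qvel': array([-5.45672875e-04, -1.64208159e-03, -1.29810376e-03,  6.70437853e-04,
        6.05651335e-04,  2.40425383e-05]), 'tau': array([ 1.18530610e-03, -7.63737917e+01, -4.34341514e+01,  6.51260884e-02,
        4.26597660e-02, -8.16483657e-05]), 'tool_pos': array([172.2331523 , 678.07795987, 213.30790039]), 'ee_rot': array([ 1.24081181e-01,  9.92271931e-01, -5.15272136e-04, -9.79322322e-05]), 'contact_force': array([ 1.06570271, -0.24280885, -0.3483278 ]), 'wrist_torque': array([ 0.03915318,  0.00874223, -0.01136952]), 'grip_force': 0.0, 'gripper_width': 0.9974663125153415}
scene (array([ -84.22168492, -770.88008289,  502.71977075]), array([ 0.59199472,  0.69358055, -0.41070276]))
scene clamp_grip [443. 301.] 0.59 [ 480. -407.  116.]
[(array([417., 286., 470., 323.]), 0.64)]
scene clamp_shoe [432. 348.] 0.57 [ 482. -399.   21.]
scene drive [427. 366.] 0.63 [ 452. -415.   10.]
[(array([393., 341., 460., 386.]), 0.95), (array([417., 285., 467., 324.]), 0.49)]
scene spare_bar_end [224. 189.] 0.82 [475. 263. 116.]
top (array([ 381.31084965,  -89.42705073, 1084.16641821]), array([ 0.09896965, -0.00498847, -0.9951173 ]))
top clamp_grip [478. 237.] 0.96 [ 477. -407.  116.]
[(array([455., 232., 502., 243.]), 0.74)]
top drive [463. 252.] 0.8 [ 456. -407.   10.]
[(array([445., 227., 489., 274.]), 0.79)]
top spare_bar_end [144. 249.] 0.84 [468. 254. 116.]
[]
[]
```

```bash
python3 -c "
import cv2
a=cv2.imread('pics/scene0.png');b=cv2.imread('pics/top0.png')
c=cv2.resize(b[180:330,400:560],None,fx=4,fy=4,interpolation=2);cv2.imwrite('pics/topc.png',c)
cv2.imwrite('pics/scenec.png',cv2.resize(a[120:480,160:640],(800,600)))"
```

```text
(no output)
```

View pics/top0.png

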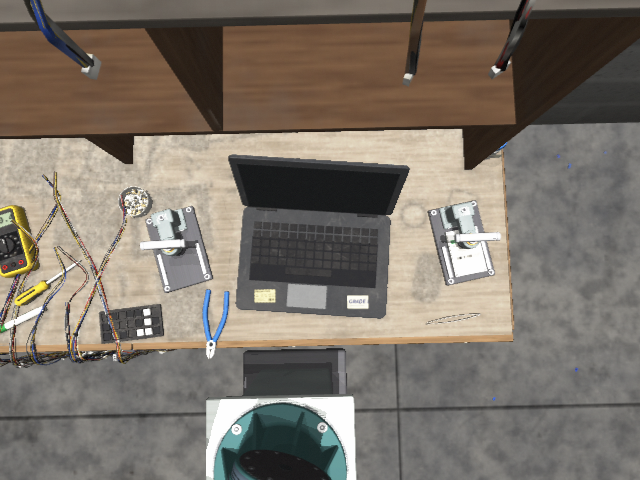

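View pics/topc.png

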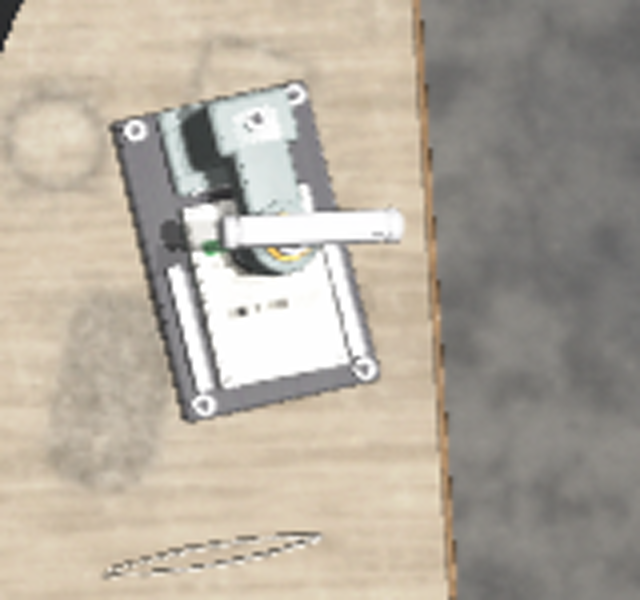

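View pics/scenec.png

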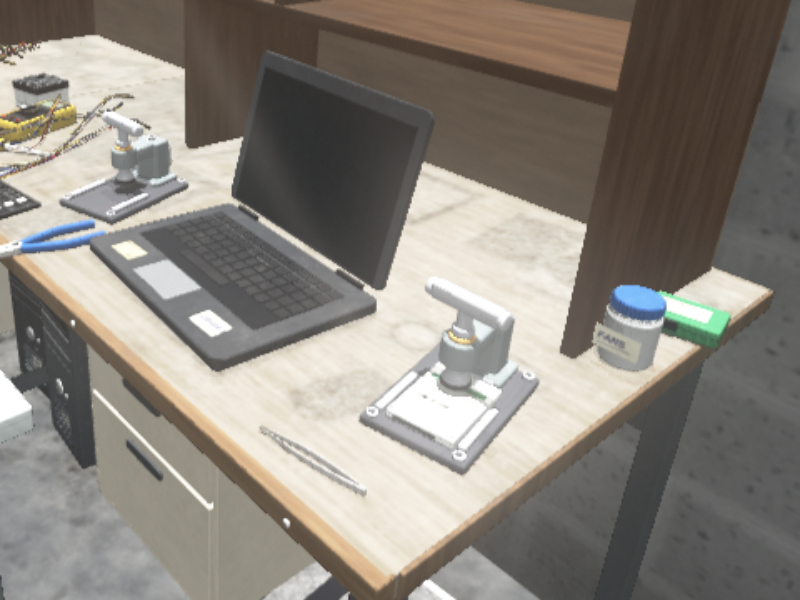

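The clamp with the drive is the right-hand one: its bar runs from about (455,238) to (500,236) in the top view, almost along world y. The left clamp is empty. I'll move across in front of the laptop.

send_rows(grip=[-1,-1,-1,-1,-1,-1,-1,-1,-1,-1,-1,-1,-1,-1,-1,-1,-1,-1,-1,-1], translation=[[-180,-189,-86],[-180,-189,-86],[-180,-189,-86],[-180,-189,-86],[-180,-189,-86],[-180,-189,-86],[-180,-189,-86],[-180,-189,-86],[-402,-494,-86],[-402,-494,-86],[-402,-494,-86],[-402,-494,-86],[-402,-494,-86],[-402,-494,-86],[-402,-494,-86],[-402,-494,-86],[-402,-494,-86],[-402,-494,-86],[-402,-494,-86],[-402,-494,-86]], dr=[[0,0,0.1],[0,0,0.2],[0,0,0.3],[0,0,0.4],[0,0,0.5],[0,0,0.6],[0,0,0.7],[0,0,0.8],[0,0,0.9],[0,0,1.0],[0,0,1.1],[0,0,1.2],[0,0,1.32],[0,0,1.32],[0,0,1.32],[0,0,1.32],[0,0,1.32],[0,0,1.32],[0,0,1.32],[0,0,1.32]])

```text
time_s: 2.72
tool_pos: [440.2, 100.8, 299.9]
ee_rot: [0.707, 0.707, 0.0, -0.0]
contact_force: [-0.3, 0.7, -0.4]
gripper_width: 0.997
grip_force: 0.0
```

send_rows(grip=[-1,-1,-1,-1,-1,-1,-1,-1,-1,-1,-1,-1,-1,-1,-1,-1,-1,-1], translation=[[-300,0,0],[-300,0,0],[-300,0,0],[-300,0,0],[-300,0,0],[-300,0,0],[-300,0,0],[-300,0,0],[-508,38,70],[-508,38,70],[-508,38,70],[-508,38,70],[-508,38,70],[-508,38,70],[-508,38,70],[-508,38,70],[-508,38,70],[-508,38,70]], dr=[[0,0,0],[0,0,0],[0,0,0],[0,0,0],[0,0,0],[0,0,0],[0,0,0],[0,0,0],[0,0,0],[0,0,0],[0,0,0],[0,0,0],[0,0,0],[0,0,0],[0,0,0],[0,0,0],[0,0,0],[0,0,0]])

```text
time_s: 4.22
tool_pos: [479.9, -405.6, 230.7]
ee_rot: [0.706, 0.708, 0.0, 0.0]
contact_force: [0.2, 0.3, 0.3]
gripper_width: 1.002
grip_force: 0.0
```

```bash
python3 - <<'E'
from h import *
st=state(); im=get_image("wrist"); save(im,"w1.png"); print(st["tool_pos"],st["joint_pos"],st["wrist_torque"])
for q,z in(("clamp_grip",116),("clamp_shoe",21),("drive",10)):
    for t in tip_of("wrist",q)[:2]: print(q,np.round(t["centre"]),round(t["confidence"],2),np.round(atz(*ray(im,t["centre"],st),z)))
for t in spot_in("wrist","clamp_grip")[:2]: print(t)
W=[]
for i in range(6):
    get_image("wrist"); W.append(state()["wrist_torque"])
print(np.mean(W,0),np.std(W,0))
E
```

```text
[ 479.90289448 -405.58476552  230.67816374] [-7.38805885e-01  2.48834525e-01  1.87510801e+00  1.37149403e-04
  1.01705231e+00 -7.42561891e-01] [-0.14027757  0.0328378   0.02462861]
clamp_grip [314. 236.] 0.91 [ 476. -409.  116.]
drive [293. 212.] 0.61 [ 452. -414.   10.]
{'rect': [301.6, 176.8, 324.9, 286.7], 'confidence': 0.78}
[-0.08552106  0.02347842  0.01051238] [0.02934032 0.02662776 0.02416284]
```

View pics/w1.png

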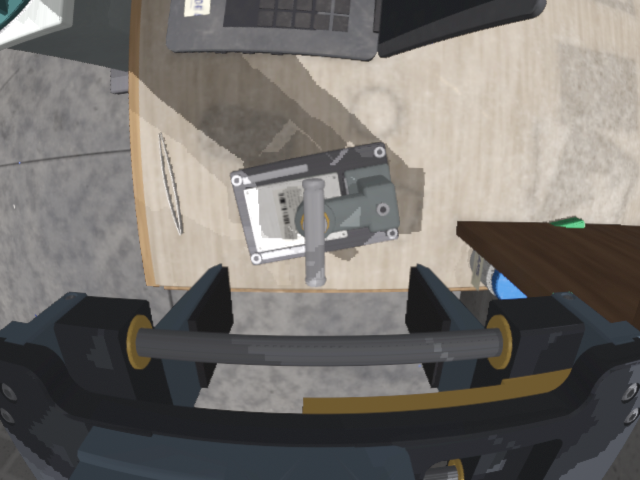

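The wrist view shows the bar upright in the picture, from about (313,182) to (316,283), with the stem near (314,220). I'll work out its centre and angle.

```bash
python3 - <<'E'
from h import *
st=state(); im=get_image("wrist"); p=im["pixels"].astype(int)
for r in (195,245,255,265,272): print(r,p[r,300:332].sum(1)//3)
a=atz(*ray(im,(313.5,180.5),st),122); b=atz(*ray(im,(316,285),st),122)
print(a,b,(a+b)/2,np.linalg.norm(a-b),np.arctan2(*(a-b)[:2]), st["tool_pos"])
E
```

```text
195 [146 152 165 166 135 132 139 144 150 154 154 153 153 152 153 154 155 156
 158 159 156 152 147 140 143 172 185 186 185 184 184 184]
245 [159 182 215 226 231 189 146 137 142 147 152 153 152 152 152 152 154 155
 153 145 139 135 129 125 118 104  94  94  93  93  93  94]
255 [134 135 139 143 151 135 122 122 125 127 130 132 132 131 131 132 132 132
 133 134 134 133 130 126 123 141 195 201 200 199 198 196]
265 [174 173 175 177 177 175 146 132 139 144 149 152 148 135 133 132 132 132
 132 134 135 134 130 127 125 146 197 201 199 198 197 198]
272 [178 177 178 179 181 180 147 123 124 126 130 132 132 132 131 132 133 136
 140 160 172 171 167 161 153 148 179 196 198 197 198 198]
[ 474.55616915 -365.11991665  122.        ] [ 476.52454854 -451.26522266  122.        ] [ 475.54035884 -408.19256965  122.        ] 86.16779134635814 -0.022845550440853603 [ 479.34092283 -407.26543575  229.95235646]
```

send_rows(grip=[-1,-1,-1,-1,-1,-1,-1,0.9,0.9,0.9,0.9,0.9,0.9,0.9,0.9,0.9,0.9,0.9,0.9], translation=[[-1,-3,60],[-1,-3,60],[-1,-3,110],[-1,-3,110],[-1,-3,133],[-1,-3,133],[-1,-3,133],[-1,-3,133],[-1,-3,133],[-1,-3,133],[-1,-3,133],[-1,-3,133],[-1,-3,133],[-1,-3,133],[-1,-3,133],[-1,-3,133],[-1,-3,133],[-1,-3,133],[-1,-3,133]], dr=[[0,0,-0.02],[0,0,-0.02],[0,0,-0.02],[0,0,-0.02],[0,0,-0.02],[0,0,-0.02],[0,0,-0.02],[0,0,-0.02],[0,0,-0.02],[0,0,-0.02],[0,0,-0.02],[0,0,-0.02],[0,0,-0.02],[0,0,-0.02],[0,0,-0.02],[0,0,-0.02],[0,0,-0.02],[0,0,-0.02],[0,0,-0.02]], newtons=40)

```text
time_s: 6.4
tool_pos: [476.3, -408.2, 96.9]
ee_rot: [0.699, 0.715, -0.0, -0.0]
contact_force: [-1.1, -0.3, 2.4]
gripper_width: 0.174
grip_force: 40.0
```

```bash
cat > rd.py <<'E'
from h import *
W=[];F=[];T=[]
for i in range(8):
    get_image("wrist"); s=state(); W.append(s["wrist_torque"]); F.append(s["contact_force"]); T.append(s["tau"][5])
y=R.from_quat(s["ee_rot"]).as_matrix()[:,1]
print(round(s["time_s"],2),np.round(s["tool_pos"],1),"yaw %.3f"%np.arctan2(y[1],y[0]),"q6 %.3f"%s["joint_pos"][5],"M",np.round(np.mean(W,0),3),np.round(np.std(W,0)/8**.5,3),"F",np.round(np.mean(F,0),1),"t6 %.4f %.4f"%(np.mean(T),np.std(T)/8**.5),"grip",s["gripper_width"],s["grip_force"])
E
python3 rd.py
```

```text
6.8 [ 476.3 -408.2   96.9] yaw 0.022 q6 -0.768 M [-0.17   0.309 -0.092] [0.006 0.024 0.017] F [-1.3 -0.3  0.4] t6 -0.0890 0.0019 grip 0.1705274860193684 39.999632835388184
```

Good grip with small contact forces, and joint 6 torque is a clean signal. I'll turn in steps.

send_rows(grip=[0.9,0.9,0.9,0.9], translation=[[0,0,0],[0,0,0],[0,0,0],[0,0,0]], dr=[[0,0,0.05],[0,0,0.1],[0,0,0.1],[0,0,0.1]])

```text
time_s: 7.13
tool_pos: [476.1, -408.2, 96.9]
ee_rot: [0.734, 0.679, -0.0, -0.0]
contact_force: [-5.8, -0.4, 2.3]
gripper_width: 0.172
grip_force: 40.0
```

```bash
python3 rd.py
```

```text
7.53 [ 476.  -408.2   96.9] yaw -0.076 q6 -0.670 M [-0.231  0.932 -0.18 ] [0.008 0.006 0.009] F [-5.  -0.8  2. ] t6 -0.1650 0.0101 grip 0.17046591572845332 40.00121355056763
```

send_rows(grip=[0.9,0.9,0.9,0.9], translation=[[0,0,0],[0,0,0],[0,0,0],[0,0,0]], dr=[[0,0,0.05],[0,0,0.1],[0,0,0.1],[0,0,0.1]])

```text
time_s: 7.87
tool_pos: [475.8, -408.2, 96.9]
ee_rot: [0.767, 0.642, -0.0, -0.0]
contact_force: [-7.6, -1.4, 3.8]
gripper_width: 0.171
grip_force: 40.0
```

```bash
python3 rd.py
```

```text
8.27 [ 475.8 -408.2   96.9] yaw -0.176 q6 -0.570 M [-0.237  1.251 -0.174] [0.007 0.009 0.008] F [-7.3 -1.3  3.4] t6 -0.1654 0.0066 grip 0.17333043992079986 40.00121712684631
```

send_rows(grip=[0.9,0.9,0.9,0.9], translation=[[0,-1,0],[0,-1,0],[0,-1,0],[0,-1,0]], dr=[[0,0,0.05],[0,0,0.1],[0,0,0.1],[0,0,0.1]])

```text
time_s: 8.6
tool_pos: [475.6, -408.2, 96.9]
ee_rot: [0.798, 0.603, 0.0, 0.0]
contact_force: [1.0, -1.3, -2.3]
gripper_width: 0.171
grip_force: 40.0
```

```bash
python3 rd.py
```

```text
9.0 [ 475.5 -408.1   96.9] yaw -0.277 q6 -0.469 M [-0.421 -0.162 -0.055] [0.017 0.035 0.03 ] F [ 1.5 -2.  -3.5] t6 -0.0714 0.0194 grip 0.1745954973124255 39.99888896942139
```

send_rows(grip=[0.9,0.9,0.9,0.9], translation=[[0,0,0],[0,0,0],[0,0,0],[0,0,0]], dr=[[0,0,0.05],[0,0,0.1],[0,0,0.1],[0,0,0.1]])

```text
time_s: 9.33
tool_pos: [475.3, -408.0, 96.9]
ee_rot: [0.827, 0.562, -0.0, -0.0]
contact_force: [-0.4, -1.2, -2.1]
gripper_width: 0.172
grip_force: 40.0
```

```bash
python3 rd.py
```

```text
9.73 [ 475.3 -408.1   96.9] yaw -0.378 q6 -0.369 M [-0.446  0.124 -0.12 ] [0.01  0.009 0.023] F [-0.2 -1.9 -2.8] t6 -0.1111 0.0127 grip 0.17329655061088334 39.998772740364075
```

send_rows(grip=[0.9,0.9,0.9,0.9], translation=[[0,0,0],[0,0,0],[0,0,0],[0,0,0]], dr=[[0,0,0.05],[0,0,0.1],[0,0,0.1],[0,0,0.1]])

```text
time_s: 10.07
tool_pos: [475.1, -408.0, 96.9]
ee_rot: [0.854, 0.52, -0.0, -0.0]
contact_force: [-4.0, -1.8, -1.1]
gripper_width: 0.174
grip_force: 40.0
```

```bash
python3 rd.py
```

```text
10.47 [ 475.2 -407.9   96.9] yaw -0.477 q6 -0.269 M [-0.249  0.915 -0.092] [0.01  0.025 0.019] F [-4.9 -1.1  0.2] t6 -0.1118 0.0109 grip 0.16983503851421017 39.99960243701935
```

send_rows(grip=[0.9,0.9,0.9], translation=[[0,0,0],[0,0,0],[0,0,0]], dr=[[0,0,0.02],[0,0,0.04],[0,0,0.06]])

```text
time_s: 10.72
tool_pos: [475.0, -407.9, 96.9]
ee_rot: [0.87, 0.494, -0.0, -0.0]
contact_force: [-6.8, -0.3, 1.9]
gripper_width: 0.169
grip_force: 40.0
```

```bash
cat > rd2.py <<'E'
from h import *
D=[]
for i in range(5):
    if i: get_image("wrist")
    s=state(); D.append([s["wrist_torque"][2],s["tau"][5],*s["contact_force"]])
y=R.from_quat(s["ee_rot"]).as_matrix()[:,1]; D=np.array(D)
print(round(s["time_s"],2),"yaw %.3f"%np.arctan2(y[1],y[0]),"q6 %.3f"%s["joint_pos"][5],"Mz",np.round(D[:,0],3),"t6",np.round(D[:,1],3),"F",np.round(D[-1,2:],1))
E
python3 rd2.py
```

```text
10.92 yaw -0.537 q6 -0.209 Mz [ 0.188  0.092 -0.09  -0.138 -0.126] t6 [-0.328 -0.167  0.33  -0.006 -0.117] F [-6.2  0.1  1.3]
```

send_rows(grip=[0.9,0.9,0.9], translation=[[0,0,0],[0,0,0],[0,0,0]], dr=[[0,0,0.02],[0,0,0.04],[0,0,0.06]])

```text
time_s: 11.17
tool_pos: [474.9, -407.8, 96.9]
ee_rot: [0.884, 0.468, -0.0, -0.0]
contact_force: [-7.7, -0.5, 2.8]
gripper_width: 0.174
grip_force: 40.0
```

```bash
python3 rd2.py
```

```text
11.37 yaw -0.597 q6 -0.149 Mz [ 0.22   0.058 -0.04  -0.116 -0.109] t6 [-0.315 -0.154  0.342  0.006 -0.105] F [-7.1  1.6  2.1]
```

send_rows(grip=[0.9,0.9,0.9,0.9,0.9,0.9,0.9], translation=[[0,0,0],[0,0,0],[0,0,0],[0,0,0],[0,0,0],[0,0,0],[0,0,0]], dr=[[0,0,0.01],[0,0,0.025],[0,0,0.035],[0,0,0.042],[0,0,0.046],[0,0,0.049],[0,0,0.05]])

```text
time_s: 11.95
tool_pos: [474.8, -407.7, 96.9]
ee_rot: [0.895, 0.446, -0.0, -0.001]
contact_force: [-7.5, 1.4, 3.5]
gripper_width: 0.171
grip_force: 40.0
```

```bash
python3 rd2.py
```

```text
12.15 yaw -0.647 q6 -0.100 Mz [0.202 0.144 0.173 0.182 0.194] t6 [0.233 0.21  0.212 0.19  0.184] F [-8.2  1.   3.5]
```

send_rows(grip=[0.9,0.9,0.9,0.9,0.9,0.9,0.9], translation=[[0,0,0],[0,0,0],[0,0,0],[0,0,0],[0,0,0],[0,0,0],[0,0,0]], dr=[[0,0,0.01],[0,0,0.025],[0,0,0.035],[0,0,0.042],[0,0,0.046],[0,0,0.049],[0,0,0.05]])

```text
time_s: 12.73
tool_pos: [474.7, -407.7, 96.9]
ee_rot: [0.906, 0.423, -0.0, -0.001]
contact_force: [-8.5, 1.1, 4.3]
gripper_width: 0.173
grip_force: 40.0
```

```bash
python3 rd2.py
```

```text
12.93 yaw -0.697 q6 -0.050 Mz [0.211 0.161 0.242 0.188 0.186] t6 [0.246 0.223 0.226 0.204 0.197] F [-8.3  1.5  4.4]
```

Soft stops give clean readings. Next I'll reverse one step to separate drag from spring moment.

send_rows(grip=[0.9,0.9,0.9,0.9,0.9,0.9,0.9], translation=[[0,0,0],[0,0,0],[0,0,0],[0,0,0],[0,0,0],[0,0,0],[0,0,0]], dr=[[0,0,-0.01],[0,0,-0.025],[0,0,-0.035],[0,0,-0.042],[0,0,-0.046],[0,0,-0.049],[0,0,-0.05]])

```text
time_s: 13.52
tool_pos: [474.8, -407.7, 96.9]
ee_rot: [0.895, 0.446, -0.0, -0.001]
contact_force: [-8.0, 0.2, 3.2]
gripper_width: 0.173
grip_force: 40.0
```

```bash
python3 rd2.py
```

```text
13.72 yaw -0.647 q6 -0.099 Mz [-0.156 -0.124 -0.118 -0.136 -0.135] t6 [-0.179 -0.155 -0.158 -0.136 -0.129] F [-8.3  0.   3.3]
```

send_rows(grip=[0.9,0.9,0.9,0.9,0.9,0.9,0.9], translation=[[0,0,0],[0,0,0],[0,0,0],[0,0,0],[0,0,0],[0,0,0],[0,0,0]], dr=[[0,0,0.01],[0,0,0.025],[0,0,0.035],[0,0,0.042],[0,0,0.046],[0,0,0.049],[0,0,0.05]])

```text
time_s: 14.3
tool_pos: [474.7, -407.7, 96.9]
ee_rot: [0.906, 0.423, -0.0, -0.001]
contact_force: [-8.2, 1.1, 4.7]
gripper_width: 0.175
grip_force: 40.0
```

```bash
python3 rd2.py
```

```text
14.5 yaw -0.697 q6 -0.050 Mz [0.237 0.21  0.188 0.247 0.195] t6 [0.246 0.223 0.226 0.204 0.197] F [-9.5  1.5  5.5]
```

send_rows(grip=[0.9,0.9,0.9,0.9,0.9,0.9,0.9], translation=[[0,0,0],[0,0,0],[0,0,0],[0,0,0],[0,0,0],[0,0,0],[0,0,0]], dr=[[0,0,0.01],[0,0,0.025],[0,0,0.035],[0,0,0.042],[0,0,0.046],[0,0,0.049],[0,0,0.05]])

```text
time_s: 15.08
tool_pos: [474.6, -407.6, 96.9]
ee_rot: [0.916, 0.4, -0.001, -0.001]
contact_force: [-9.1, 1.3, 4.5]
gripper_width: 0.171
grip_force: 40.0
```

```bash
python3 rd2.py
```

```text
15.28 yaw -0.747 q6 0.000 Mz [0.251 0.243 0.233 0.191 0.186] t6 [0.26  0.236 0.239 0.217 0.21 ] F [-10.4   2.2   5.7]
```

Touch was at yaw ≈ -0.548: spring moment 0.027 N m at -0.647, slope about 0.265 N m/rad, no rise before -0.48. The target is yaw ≈ -0.988, so 0.24 further.

send_rows(grip=[0.9,0.9,0.9,0.9,0.9,0.9,0.9,0.9,0.9,0.9,0.9,0.9], translation=[[0,0,0],[0,0,0],[0,0,0],[0,0,0],[0,0,0],[0,0,0],[0,0,0],[0,0,0],[0,0,0],[0,0,0],[0,0,0],[0,0,0]], dr=[[0,0,0.02],[0,0,0.05],[0,0,0.08],[0,0,0.11],[0,0,0.14],[0,0,0.17],[0,0,0.2],[0,0,0.215],[0,0,0.225],[0,0,0.232],[0,0,0.237],[0,0,0.24]])

```text
time_s: 16.28
tool_pos: [474.2, -407.2, 96.9]
ee_rot: [0.958, 0.288, -0.001, -0.001]
contact_force: [-13.0, 5.3, 9.0]
gripper_width: 0.171
grip_force: 40.0
```

```bash
python3 rd2.py
```

```text
16.48 yaw -0.987 q6 0.240 Mz [0.248 0.298 0.215 0.281 0.289] t6 [0.279 0.267 0.318 0.262 0.244] F [-11.8   4.7   8.8]
```

send_rows(grip=[0.9,0.9,0.9,0.9,0.9,0.9,0.9], translation=[[0,0,0],[0,0,0],[0,0,0],[0,0,0],[0,0,0],[0,0,0],[0,0,0]], dr=[[0,0,-0.01],[0,0,-0.025],[0,0,-0.035],[0,0,-0.042],[0,0,-0.046],[0,0,-0.049],[0,0,-0.05]])

```text
time_s: 17.07
tool_pos: [474.3, -407.3, 96.9]
ee_rot: [0.95, 0.312, -0.001, -0.001]
contact_force: [-11.5, 4.5, 8.1]
gripper_width: 0.171
grip_force: 40.0
```

```bash
python3 rd2.py
```

```text
17.27 yaw -0.937 q6 0.191 Mz [-0.041 -0.059 -0.041 -0.025 -0.016] t6 [-0.102 -0.078 -0.081 -0.059 -0.052] F [-10.4   5.8   7.5]
```

send_rows(grip=[0.9,0.9,0.9,0.9,0.9,0.9,0.9], translation=[[0,0,0],[0,0,0],[0,0,0],[0,0,0],[0,0,0],[0,0,0],[0,0,0]], dr=[[0,0,0.01],[0,0,0.025],[0,0,0.035],[0,0,0.042],[0,0,0.046],[0,0,0.049],[0,0,0.05]])

```text
time_s: 17.85
tool_pos: [474.3, -407.2, 96.9]
ee_rot: [0.958, 0.288, -0.001, -0.001]
contact_force: [-11.7, 5.0, 9.1]
gripper_width: 0.169
grip_force: 40.0
```

```bash
python3 rd2.py
```

```text
18.05 yaw -0.987 q6 0.240 Mz [0.325 0.304 0.224 0.279 0.27 ] t6 [0.323 0.3   0.303 0.28  0.274] F [-11.9   5.3   8.4]
```

The readings match the prediction: spring moment ≈ 0.117 N m, or 0.44 rad past touch. I'll release and retreat.

send_rows(grip=[0,0,0,0,0,0,0,0,0,0,0,0,0,0], translation=[[0,0,0],[0,0,0],[0,0,0],[0,0,0],[0,0,0],[0,0,0],[0,0,0],[0,0,-20],[0,0,-50],[0,0,-85],[0,0,-120],[0,0,-140],[0,0,-140],[0,0,-140]], dr=[[0,0,0],[0,0,0],[0,0,0],[0,0,0],[0,0,0],[0,0,0],[0,0,0],[0,0,0],[0,0,0],[0,0,0],[0,0,0],[0,0,0],[0,0,0],[0,0,0]])

```text
time_s: 19.22
tool_pos: [475.8, -408.4, 238.0]
ee_rot: [0.958, 0.287, 0.001, 0.001]
contact_force: [-0.0, -0.5, 0.3]
gripper_width: 0.496
grip_force: 0.0
```

```bash
python3 - <<'E'
from h import *
st=state(); im=get_image("wrist"); save(im,"w2.png"); print(st["tool_pos"],st["contact_force"])
E
```

```text
[ 475.7634215  -408.40465545  237.9874041 ] [-0.03874748 -0.52862378  0.29299242]
```

View pics/w2.png

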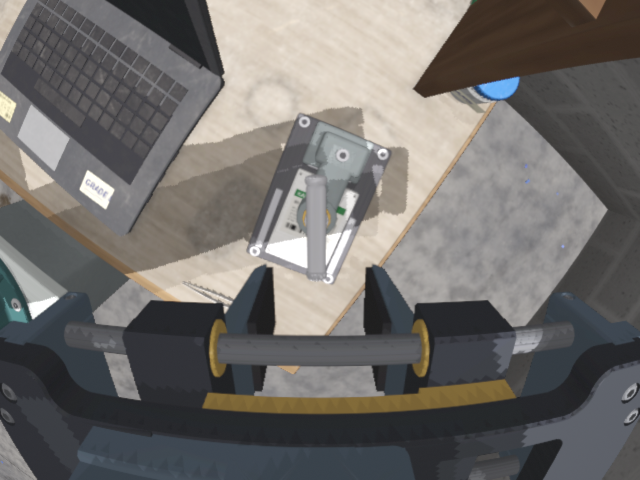

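The bar is still square to the gripper, from (316,180) to (317,278), so it stayed where I left it. The drive lies between its guide strips, and the gripper is clear.

```bash
python3 -c "from station import job_done; print(job_done())"
```

```text
the job is handed in; nothing more can be done
None
```

The drive's clamp is tightened to about 0.44 rad (25°) past first touch, judged from the joint torque. The handle is released, the gripper is clear, the empty clamp is untouched, and the job is handed in at about 19 s.

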